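Pack the muffin cup and hasp the lunchbox shut

TASK

Stand the silicone muffin cup upright on the floor of the open lunchbox, then shut the lid fully, and then swing the steel hasp over the catch on the lid until it lies flat. Leave the food jar, glass container, pepper grinder and rice paddle where they are.

Things in the scene. Friction and masses are not known exactly. Their poses are not given: they have to be found in the camera images.
- lunchbox: Stainless steel lunchbox fixed to the counter, open-topped, 120 mm deep (x) x 180 mm wide (y) x 64 mm high, walls and floor 5 mm. Origin: centre of its underside; z up, -x is its front (towards the robot, where the hasp is), +x its back (where the lid is hinged). A 14 mm bracket in the middle of the front carries the hasp.
- lid (a joint): Hinge of the lunchbox's wooden lid (plate 124 x 184 x 8 mm). 0 = shut, flat on the rim (top face 72 mm above the counter); about 1.57 = upright; at most 1.9, leaning back. Starts open; a stiff hinge, it stays where it is left (about 2 to 3 N at the front edge moves it).
- lid_hinge (a point): Middle of the lid's hinge line, on the box's back rim: lunchbox frame (60, 0, 64) mm; the line runs along the lunchbox's y. Orientation turns with the lid: the lid extends along its own -x, its underside lies at its z = 0 and its outer face at z = +8 mm.
- lid_front (a point): Middle of the lid's free (front) edge, 122 mm from the hinge line, at mid thickness.
- catch (a point): Top of the catch, a steel wire staple 24 mm long (along x), 6 mm thick, that stands 13 mm above the lid's outer face, 85 mm from the lid's hinge line, centred in y.
- hasp (a joint): Hinge of the steel hasp, a flat slotted leaf 84 mm long, 44 mm wide, 5 mm thick. 0 = lies flat over the shut lid with the staple through its slot; 1.57 = upright; 2.95 = folded out to the box's front, almost level. It starts folded out; a stiff hinge, it stays where it is left (about 1 N at its end moves it).
- hasp_hinge (a point): Middle of the hasp's hinge line: lunchbox frame (-70, 0, 76) mm; the line runs along the lunchbox's y. At joint value q a point r along the leaf lies at lunchbox x = -70 + r cos q, z = 76 + r sin q (mm).
- hasp_end (a point): Middle of the leaf's free end, 84 mm from its hinge line. The slot (28 mm long, 24 mm wide) runs from 30 to 59 mm from the hinge line; the last 25 mm are solid, 44 mm between the side edges.
- cup: Teal silicone muffin cup, empty, open upwards, fluted outside, loose, 40 g: 45 mm high, outer diameter 64 mm at the rim and 54 mm at the base, wall and floor 5 mm. Origin: centre of its underside, z up.
- jar: Stainless steel food jar, bystander: cylinder 80 mm diameter, 113 mm high; origin centre of underside.
- container: Round glass container with grey clip lid, bystander: 128 mm over its clips, 62 mm high; origin centre of underside.
- grinder: Black push-button pepper grinder, bystander: 52 mm diameter, 150 mm high; origin centre of underside.
- paddle: White plastic rice paddle lying flat, bystander: 197 mm long (x, blade at +x), blade 64 mm wide, 10 mm thick; origin on the counter near its middle.
Things that resemble listed ones, but are neither listed nor needed, are in the scene too. Leave any pink look-alike of the lunchbox alone.

How it is judged:
On the way, in this order (a step that is already met when the one before it is completed fails the run):
1. the muffin cup stands upright on the lunchbox's floor (x of cup in the frame of lunchbox between -0.045 and 0.045 m and y of cup in the frame of lunchbox between -0.075 and 0.075 m and z of cup in the frame of lunchbox between -0.002 and 0.012 m and angle between cup's own z axis and vertical below 0.2 rad), for 0.2 s.
2. the lid is shut with the cup inside (all of step 1 and value of joint lid below 0.05 rad), for 0.2 s.
3. the hasp lies over the catch of the shut lid (value of joint lid below 0.05 rad and value of joint hasp below 0.1 rad), for 0.2 s.
At the end, for the whole second after the job is handed in: The cup stands at rest on the lunchbox's floor (within 45 mm of its centre in depth and 75 mm in width, base less than 12 mm above the box's underside, tilted less than 0.2 rad), the lid is shut (joint below 0.05 rad) and the hasp lies flat over the catch (joint below 0.1 rad) (all of step 1 and all of step 3 and linear speed of cup below 0.02 m/s); the robot touches nothing.
It fails at once if the food jar is moved more than 30 mm or tipped (distance of jar from where it was at the start of the episode above 0.03 m or angle between jar's own z axis and vertical above 0.35 rad).
It fails at once if the glass container is moved more than 30 mm or tipped (distance of container from where it was at the start of the episode above 0.03 m or angle between container's own z axis and vertical above 0.35 rad).
It fails at once if the pepper grinder is moved more than 30 mm or tipped (distance of grinder from where it was at the start of the episode above 0.03 m or angle between grinder's own z axis and vertical above 0.35 rad).
It fails at once if the rice paddle is moved more than 30 mm or tipped (distance of paddle from where it was at the start of the episode above 0.03 m or angle between paddle's own z axis and vertical above 0.35 rad).
It also fails if it takes over 72 s, if anything falls off the work surface, if the arm or the gripper's body presses on something with over 40 N, if the wrist force passes 120 N, or if a joint passes its speed limit or range.

ROBOT

A 7-joint arm with a two-finger parallel gripper is mounted at the origin on the work surface. World frame = base frame: x ahead of the robot, y to its left, z up, the work surface at z = 0. Lengths are in m, angles in rad, forces in N, time in s.
With the tool pointing down it reaches from about 0.375 to 0.925 m from the base axis. Payload 3.1 kg.
Tool frame: the origin (TCP) lies on the centre line of the jaws, within the pads' length; the fingertips stand 14 mm ahead of it and the grasp point (between the pads) lies 5 mm behind it (bot.tip_extent is the distance from the TCP to the fingertips, in m); z points along the fingers, y is the line along which they close (so a half turn about z gives the same grasp; the last joint's range is limited). The gripper opens to 85 mm and grips with 20 to 120 N. Pads are 22 mm wide; open, the fingers measure 114 mm over their backs; the gripper's body (76 mm by 85 mm) begins 54 mm behind the grasp point. The pads swing forward as they close: fully open they stand 13 mm farther back than shut.
Start: joints at [1.115, 0.383, 0.044, 1.598, -0.018, 1.161, -0.05], TCP at [0.228, -0.609, 0.245] pointing down, gripper open.
Joint ranges: [-2.61, 2.61], [-0.41, 2.15], [-1.48, 1.57], [0, 2.5], [-1.57, 4.71], [0.05, 1.97], [-2.85, 2.85]. Speed limits (rad/s): [2.79, 2.79, 3.14, 3.14, 3.14, 3.14, 3.14].

INTERFACE

Orientations are given as a unit quaternion [w, x, y, z].
In Python, from plant import readout, cams, job, bot gives the robot as it stands.
- The arm moves only by the tool arm_command, never from a script. Its argument "motion" is one flat list of numbers, 7 for each row, row after row: the finger opening in m, from 0 to 0.0854, then the shift along the tool's x, y, z in m, then the turn, a rotation vector about the tool's x, y, z in degrees. A call has 1 to 12 rows; each row is the pose to reach, as a shift and turn from the pose commanded when the call began, along the tool's axes at that moment; what a row does not reach only later rows make up. A row lasts 1/8 s, in which the tool goes at most 62.5 mm and 10.7 degrees, less where a joint would pass 70% of its speed; a pose out of reach is approached as far as the arm can. A call with a gripper value outside its range is refused whole. The fingers move at their own pace and stop on an object; the grip force is fixed at half the most. Time passes only in rows, so rows that repeat a pose let the fingers close. It gives the time, the measured TCP pose, the force, the opening and the grip force at its end, in the units of the state.
- readout.observe(): the state, without advancing time (a new reading comes with each control period).
- cams.capture(name): name is "scene" or "top" or "wrist"; returns (picture, depth): 384x512x3 uint8, blue, green, red; 384x512 float32, m along the optical axis (not along the pixel's ray), 0 where there is no reading.
- cams.camera_info(name): a dict with "K" (3x3 intrinsics, pixels), "k1" (the pictures are not rectified: a ray, as slopes to the right and down, at radius r is drawn at 1 + k1 r^2 times it, then the intrinsics apply), "R" (3x3) and "t" (3): a world point X has camera coordinates R X + t; the wrist camera has in their place "tool_from_camera" (4x4, takes a point from camera to tool coordinates, whose origin is the TCP and whose axes are the flange's). Camera axes: x right, y down, z forward; pixel columns grow to the right and rows downward; lengths in m; the calibration is good to about 2 mm. A picture is of the moment at which its call begins: read the wrist's pose just before it. camera_info takes no time and is no camera call.
- job.hand_in(): hands the job in; it is judged then, once.
Trained networks look in the newest picture that a camera, given by its name, has taken for a name from the list of things; names that differ only in an ending like _2 or _b are one class to them, and where a whole thing is asked for, a point or a joint stands for the part that bears it (a point fixed in the world has none). Each returns a list of dicts, best first, with "p" (0 to 1); they miss things now and then, are a little off and sometimes report something else, mostly with a low value. They report only what shows in the picture. A call takes as long as a camera call. They do not tell look-alikes from the thing itself.
- cams.boxes_of(camera, query): "at" ([x, y, z] in m, in world coordinates, good to about 4 mm: the middle of the surface that is visible of it).
- cams.silhouettes(camera, query): "mask" (384x512 bool, what is visible of it).
- cams.pinpoint(camera, query): "at" ([x, y, z] in m, in world coordinates, good to about 4 mm: a listed point, or the origin of a listed thing).
The state is a dict: "time_s": time; "q": joint angles; "joint_vel": joint speeds; "joint_torque": joint torques, N m; "tool_pos": TCP position; "tool_rot": TCP orientation; "ft_force": force on the tool from outside, world axes, zero at the start; "wrist_torque": the same for the moment, N m; "grip_width": finger opening in m; "grip_force": force on a finger pad.
Only numpy, scipy, OpenCV 4.12 (cv2) and the standard library are available. Lean on these libraries where they do the work, as an engineer would, in place of code of your own. Each camera call takes 0.05 s, during which the arm holds its last target. There are 200 camera calls.

## Working session

There is one attempt and no reset: what is moved stays moved. The work goes in short steps, Python scripts to look and compute and a tool call to move; the robot and the scene stay as the last step left them, time stands still between calls to the robot, and variables do not carry over. Pictures are saved under pics/ and viewed, at most 10 in all, crops included, and the job is handed in when it is done.

Besides the shell and the picture viewer there is one more tool, called after "Emit:" as name(argument=value, ...) on one line, values as JSON. arm_command: Moves the arm, as the interface text tells. Its arguments: {"type":"object","properties":{"motion":{"type":"array"}},"required":["motion"]}

```bash
ls; mkdir -p pics; cat > h.py <<'E'
import numpy as np, cv2
from plant import readout, cams, job, bot
from scipy.spatial.transform import Rotation as R
def rot(s): q=s["tool_rot"]; return R.from_quat([q[1],q[2],q[3],q[0]])
def world(cam, px, depth=None, st=None, dep=None):
    i=cams.camera_info(cam); K=np.array(i["K"]); k1=i["k1"]
    d=cv2.undistortPoints(np.array([[px]],float),K,np.array([k1,0,0,0.]))[0,0]
    c=np.array([d[0],d[1],1])*dep
    if cam=="wrist":
        T=np.array(i["tool_from_camera"]); return rot(st).apply(T[:3,:3]@c+T[:3,3])+st["tool_pos"]
    return np.array(i["R"]).T@(c-np.array(i["t"]))
def totool(st,p): return rot(st).inv().apply(np.array(p)-st["tool_pos"])
E
python3 - <<'E'
from h import *
s=readout.observe(); print(s["time_s"],s["tool_pos"],s["tool_rot"],rot(s).as_matrix().round(2).tolist())
a,d=cams.capture("scene"); b,d2=cams.capture("top")
cv2.imwrite("pics/scene.png",a); cv2.imwrite("pics/top.png",b)
for c in("scene","top"):
  for n in("lunchbox","cup","lid_hinge","lid_front","catch","hasp_hinge","hasp_end","jar","container","grinder","paddle"):
    print(c,n,[(np.round(x["at"],3).tolist(),round(x["p"],2)) for x in cams.pinpoint(c,n)])
E
```

```text
pics
0.0 [ 0.22733022 -0.60796585  0.24385399] [-1.30013543e-03  9.84032141e-01  1.77985871e-01 -2.92385252e-04] [[0.94, 0.35, -0.0], [0.35, -0.94, 0.0], [-0.0, -0.0, -1.0]]
scene lunchbox [([0.326, 0.115, -0.002], 0.95), ([0.808, 0.127, -0.003], 0.9), ([0.565, 0.059, 0.003], 0.59)]
scene cup [([0.481, -0.295, -0.002], 0.79)]
scene lid_hinge [([0.624, 0.043, 0.065], 0.83), ([0.869, 0.128, 0.067], 0.63), ([0.388, 0.111, 0.061], 0.62)]
scene lid_front [([0.265, 0.124, 0.073], 0.74), ([0.746, 0.118, 0.074], 0.63)]
scene catch [([0.643, 0.045, 0.15], 0.9), ([0.786, 0.118, 0.085], 0.83), ([0.301, 0.119, 0.086], 0.64)]
scene hasp_hinge [([0.624, 0.049, 0.186], 0.61), ([0.255, 0.125, 0.077], 0.59), ([0.496, 0.073, 0.078], 0.52), ([0.736, 0.12, 0.074], 0.49)]
scene hasp_end [([0.822, 0.124, 0.078], 0.7), ([0.461, 0.08, 0.148], 0.53), ([0.342, 0.117, 0.075], 0.44)]
scene jar [([0.5, 0.268, 0.002], 0.56)]
scene container [([0.677, -0.317, 0.001], 0.74)]
scene grinder [([0.673, 0.292, -0.002], 0.62)]
scene paddle [([0.479, -0.294, 0.001], 0.6), ([0.337, 0.423, -0.002], 0.54), ([0.676, -0.318, 0
[... 319 characters left out ...]
3, 0.047, 0.186], 0.84), ([0.268, 0.123, 0.068], 0.7), ([0.622, 0.043, 0.067], 0.55)]
top catch [([0.301, 0.12, 0.082], 0.82), ([0.786, 0.123, 0.082], 0.82), ([0.5, 0.271, 0.004], 0.56)]
top hasp_hinge [([0.739, 0.124, 0.072], 0.83), ([0.255, 0.124, 0.077], 0.51), ([0.5, 0.066, 0.075], 0.48), ([0.679, -0.315, 0.002], 0.36)]
top hasp_end [([0.343, 0.114, 0.077], 0.78), ([0.825, 0.125, 0.078], 0.71), ([0.46, 0.077, 0.149], 0.46), ([0.479, -0.294, 0.002], 0.37), ([0.672, 0.294, -0.004], 0.34)]
top jar [([0.498, 0.272, -0.002], 0.77), ([0.46, 0.076, 0.15], 0.59)]
top container [([0.682, -0.314, 0.002], 0.56)]
top grinder [([0.674, 0.293, -0.002], 0.52)]
top paddle [([0.331, 0.422, 0.001], 0.88)]
```

```bash
python3 -c "
import cv2,numpy as np
a=cv2.imread('pics/scene.png');b=cv2.imread('pics/top.png')
cv2.imwrite('pics/both.png',cv2.resize(np.vstack([a,b]),(400*1,600)))"
```

```text
(no output)
```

View pics/scene.png

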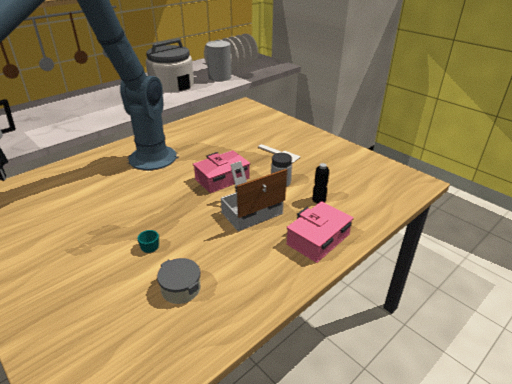

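View pics/top.png

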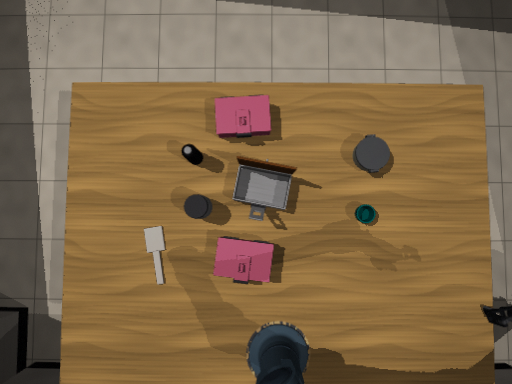

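The scene picture shows the steel lunchbox at about (255,200), hasp raised in front at (238,172) and wooden lid upright. The two pink look-alikes are at (222,170) and (320,230).
In the top picture the steel box is at (262,188) and the pink ones at (243,115) and (244,260).

Candidates:
- **Cup:** only the teal one, scene (149,241), top (366,214). The container at (180,280) is grey and larger.
- **Box:** only the steel one is not pink.

I'll move over the cup for a close look.

Emit:
arm_command(motion=[0.0854,0.34,-0.19,0.04,0,0,32,0.0854,0.34,-0.19,0.04,0,0,32,0.0854,0.34,-0.19,0.04,0,0,32,0.0854,0.34,-0.19,0.04,0,0,32,0.0854,0.34,-0.19,0.04,0,0,32,0.0854,0.34,-0.19,0.04,0,0,32,0.0854,0.34,-0.19,0.04,0,0,32,0.0854,0.34,-0.19,0.04,0,0,32,0.0854,0.34,-0.19,0.04,0,0,32])

```text
time_s: 2.33
tool_pos: [0.4783, -0.3138, 0.2054]
tool_rot: [0.001, 0.995, -0.101, -0.0]
ft_force: [0.1, -0.2, 0.2]
grip_width: 0.0851
grip_force: 0.0
```

```bash
python3 - <<'E'
from h import *
s=readout.observe(); print(s["time_s"],s["tool_pos"],rot(s).as_matrix().round(3).tolist())
i=cams.camera_info("wrist"); print(np.round(i["tool_from_camera"],3).tolist())
a,d=cams.capture("wrist"); cv2.imwrite("pics/w1.png",a)
for n in ("cup",):
  for x in cams.pinpoint("wrist",n): print(np.round(x["at"],4),x["p"],totool(s,x["at"]).round(4))
  for x in cams.silhouettes("wrist",n):
    m=x["mask"]; v,u=np.nonzero(m&(d>0)); P=np.array([world("wrist",(uu,vv),st=s,dep=d[vv,uu]) for uu,vv in zip(u[::5],v[::5])])
    top=P[P[:,2]>.035]; print(x["p"],m.sum(),P.min(0).round(3),P.max(0).round(3),len(top), len(top) and (top.min(0)+top.max(0))/2, cv2.minEnclosingCircle(top[:,:2].astype(np.float32)) if len(top) else 0)
E
```

```text
2.325 [ 0.47827797 -0.31379016  0.20538208] [[0.979, -0.202, -0.001], [-0.202, -0.979, -0.001], [-0.0, 0.001, -1.0]]
[[-0.0, -0.964, -0.266, 0.069], [1.0, -0.001, 0.001, 0.0], [-0.001, -0.266, 0.964, -0.128], [0.0, 0.0, 0.0, 1.0]]
[ 0.4789 -0.2949  0.0007] 0.59 [-0.0031 -0.0189  0.2047]
0.69 2788 [ 0.446 -0.326 -0.002] [ 0.51  -0.253  0.046] 204 [ 0.47843916 -0.29504209  0.04064293] ((0.4786796569824219, -0.2955019474029541), 0.03222724795341492)
```

View pics/w1.png

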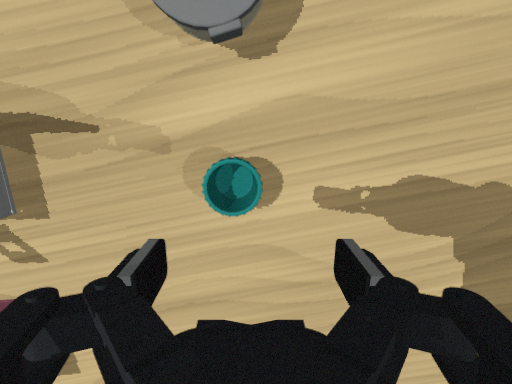

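The close view shows the teal fluted cup at (233,187), upright and empty. Its rim is 64 mm across and 45 mm high, which matches the description. Grasping it now.

Emit:
arm_command(motion=[0.0854,-0.003,-0.018,0.06,0,0,0,0.0854,-0.003,-0.018,0.12,0,0,0,0.0854,-0.003,-0.018,0.181,0,0,0,0.0854,-0.003,-0.018,0.181,0,0,0,0.0854,-0.003,-0.018,0.181,0,0,0,0.04,-0.003,-0.018,0.181,0,0,0,0.04,-0.003,-0.018,0.181,0,0,0,0.04,-0.003,-0.018,0.181,0,0,0,0.04,-0.003,-0.018,0.181,0,0,0])

```text
time_s: 3.6
tool_pos: [0.483, -0.2954, 0.0288]
tool_rot: [0.002, 0.995, -0.101, 0.003]
ft_force: [-0.9, 0.7, 8.2]
grip_width: 0.0609
grip_force: 62.9
```

```bash
python3 - <<'E'
from h import *
s=readout.observe(); print(s["time_s"],np.round(s["q"],3),s["tool_pos"],s["grip_width"],s["grip_force"])
# box pose from top camera depth: use silhouette/pinpoints again
for c in ("scene","top"):
  a,d=cams.capture(c)
  for n in("lunchbox","lid_hinge","lid_front","hasp_hinge","hasp_end","catch"):
    print(c,n,[(np.round(x["at"],4).tolist(),round(x["p"],2)) for x in cams.pinpoint(c,n) if .43<x["at"][0]<.68 and 0<x["at"][1]<.1])
E
```

```text
3.6 [ 0.536  0.512 -0.071  1.938  0.056  0.686 -1.342] [ 0.48299134 -0.29544521  0.02880686] 0.060927084530242356 62.882547257468104
scene lunchbox [([0.5661, 0.0577, 0.0015], 0.93)]
scene lid_hinge []
scene lid_front [([0.6251, 0.0449, 0.1878], 0.8)]
scene hasp_hinge [([0.4983, 0.0733, 0.077], 0.72)]
scene hasp_end [([0.4585, 0.0786, 0.147], 0.73)]
scene catch [([0.6439, 0.0422, 0.149], 0.67)]
top lunchbox [([0.5654, 0.0567, 0.0009], 0.74)]
top lid_hinge [([0.6219, 0.043, 0.0657], 0.56)]
top lid_front [([0.6303, 0.0464, 0.1853], 0.92)]
top hasp_hinge [([0.4992, 0.0695, 0.0792], 0.57)]
top hasp_end [([0.4595, 0.0756, 0.1505], 0.64)]
top catch [([0.6468, 0.0426, 0.1511], 0.73)]
```

Gripped: 61 mm wide at 63 N, which fits the cup's taper. The lid is upright at about 1.57 and the hasp at about 2.07. The box is at (0.5655, 0.057), yaw about -11°.

Next I lift and turn the tool so the wrist camera clears both the lid and the hasp.

Emit:
arm_command(motion=[0.04,0,0,-0.05,0,0,0,0.04,0,0,-0.1,0,0,-10,0.04,0,-0.02,-0.15,0,0,-20,0.04,0,-0.06,-0.2,0,0,-30,0.04,0,-0.1,-0.2,0,0,-40,0.04,0,-0.15,-0.2,0,0,-50,0.04,0,-0.2,-0.2,0,0,-60,0.04,0,-0.24,-0.2,0,0,-70,0.04,0,-0.28,-0.2,0,0,-80,0.04,0.002,-0.3,-0.2,0,0,-90,0.04,0.004,-0.32,-0.2,0,0,-100,0.04,0.004,-0.34,-0.2,0,0,-110])

```text
time_s: 5.8
tool_pos: [0.5527, 0.0393, 0.2267]
tool_rot: [0.002, 0.651, 0.759, 0.001]
ft_force: [-0.3, 0.2, -0.6]
grip_width: 0.0611
grip_force: 65.1
```

Emit:
arm_command(motion=[0.04,0,0,0,0,0,-10,0.04,0,0,0,0,0,-20,0.04,0,0,0,0,0,-30,0.04,0,0,0,0,0,-35,0.04,0,0,0,0,0,-35,0.04,0,0,0,0,0,-35])

```text
time_s: 6.55
tool_pos: [0.5522, 0.0387, 0.2255]
tool_rot: [0.001, 0.395, 0.918, 0.0]
ft_force: [-1.1, -0.9, 0.0]
grip_width: 0.0611
grip_force: 65.1
```

```bash
cat > obs.py <<'E'
from h import *
s=readout.observe(); print(s["time_s"],np.round(s["q"],3),s["tool_pos"].round(4),rot(s).as_matrix().round(3).tolist(),s["grip_width"],s["grip_force"],np.round(s["ft_force"],1))
E
python3 - <<'E'
from obs import *
a,d=cams.capture("wrist"); cv2.imwrite("pics/w2.png",a)
for n in ("lunchbox","lid_hinge","hasp_hinge","cup"):
  print(n,[(np.round(x["at"],4).tolist(),round(x["p"],2)) for x in cams.pinpoint("wrist",n)])
a,d=cams.capture("scene"); print([(np.round(x["at"],4).tolist(),round(x["p"],2)) for x in cams.pinpoint("scene","cup")]); cv2.imwrite("pics/s2.png",a[120:280,170:370])
E
```

```text
6.55 [ 0.412  0.285 -0.643  1.828  0.193  1.09   0.457] [0.5522 0.0387 0.2255] [[-0.687, 0.726, 0.002], [0.726, 0.687, -0.001], [-0.002, 0.001, -1.0]] 0.06113832221622942 65.07822888437659 [-1.1 -0.9  0. ]
lunchbox [([0.808, 0.1231, -0.003], 0.85), ([0.5671, 0.0609, -0.0013], 0.69)]
lid_hinge [([0.3847, 0.1113, 0.0646], 0.88), ([0.8674, 0.1276, 0.0661], 0.87), ([0.6244, 0.0494, 0.0615], 0.68)]
hasp_hinge [([0.7402, 0.123, 0.0783], 0.83), ([0.498, 0.0709, 0.0734], 0.58)]
cup [([0.5595, 0.0311, 0.1968], 0.93)]
[([0.5583, 0.035, 0.1959], 0.79)]
```

View pics/w2.png

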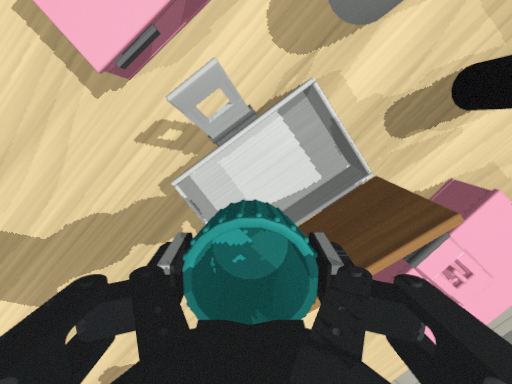

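The cup hangs upright in the jaws, with its rim at about (250,285) in the wrist view, and the open box lies behind it at (270,150). The wrist and scene measurements of the cup base agree on z ≈ 0.196. Moving over the floor and lowering.

Emit:
arm_command(motion=[0.04,0.011,0.024,0,0,0,0,0.04,0.011,0.024,0,0,0,0,0.04,0.011,0.024,0.05,0,0,0,0.04,0.011,0.024,0.1,0,0,0,0.04,0.011,0.024,0.13,0,0,0,0.04,0.011,0.024,0.155,0,0,0,0.04,0.011,0.024,0.175,0,0,0,0.04,0.011,0.024,0.183,0,0,0,0.04,0.011,0.024,0.185,0,0,0,0.04,0.011,0.024,0.185,0,0,0])

```text
time_s: 8.15
tool_pos: [0.5626, 0.0635, 0.0401]
tool_rot: [0.001, 0.395, 0.919, 0.0]
ft_force: [-0.1, -0.2, 0.5]
grip_width: 0.0611
grip_force: 65.1
```

```bash
python3 - <<'E'
from obs import *
a,d=cams.capture("scene"); print([(np.round(x["at"],4).tolist(),round(x["p"],2)) for x in cams.pinpoint("scene","cup")])
print([(np.round(x["at"],4).tolist(),round(x["p"],2)) for x in cams.pinpoint("scene","lid_front")])
a,d=cams.capture("top"); print([(np.round(x["at"],4).tolist(),round(x["p"],2)) for x in cams.pinpoint("top","cup")])
E
```

```text
8.15 [ 0.267  0.562 -0.546  1.913  0.407  0.776  0.254] [0.5626 0.0635 0.0401] [[-0.688, 0.725, 0.002], [0.725, 0.688, 0.0], [-0.001, 0.001, -1.0]] 0.06106445465961844 65.08126425091177 [-0.1 -0.2  0.5]
[([0.6771, 0.2914, -0.0016], 0.58), ([0.6257, 0.0446, 0.0623], 0.43)]
[([0.6248, 0.047, 0.1852], 0.97), ([0.2666, 0.1254, 0.0703], 0.79), ([0.7466, 0.1205, 0.0712], 0.74)]
[]
```

Emit:
arm_command(motion=[0.04,0,0,0.003,0,0,0,0.04,0,0,0.005,0,0,0,0.04,0,0,0.005,0,0,0])

```text
time_s: 8.78
tool_pos: [0.5617, 0.0633, 0.0341]
tool_rot: [-0.0, 0.395, 0.919, -0.0]
ft_force: [0.2, -0.5, 0.3]
grip_width: 0.0614
grip_force: 65.1
```

Emit:
arm_command(motion=[0.066,0,0,0,0,0,0,0.07,0,0,0,0,0,0,0.076,0,0,0,0,0,0,0.076,0,0,0,0,0,0])

```text
time_s: 9.28
tool_pos: [0.5618, 0.0634, 0.0343]
tool_rot: [0.0, 0.395, 0.919, 0.0]
ft_force: [-0.8, 0.6, -0.1]
grip_width: 0.0761
grip_force: 0.0
```

```bash
python3 - <<'E'
from obs import *
a,d=cams.capture("wrist"); print([(np.round(x["at"],4).tolist(),round(x["p"],2)) for x in cams.pinpoint("wrist","cup")])
E
```

```text
9.275 [ 0.264  0.571 -0.542  1.915  0.413  0.767  0.249] [0.5618 0.0634 0.0343] [[-0.688, 0.725, 0.0], [0.725, 0.688, 0.0], [-0.0, 0.0, -1.0]] 0.07612210747231356 0.0 [-0.8  0.6 -0.1]
[([0.5672, 0.0586, 0.0051], 0.78)]
```

Contact-free release; the cup stands at z = 5 mm, about 1 mm from the box centre. Now I retreat, turn square to the box and close the fingers.

Emit:
arm_command(motion=[0.076,0,0,-0.04,0,0,0,0.076,0,0,-0.09,0,0,0,0.076,0,0,-0.15,0,0,0,0.04,0,0,-0.22,0,0,-10,0.0,0,0,-0.22,0,0,-20,0.0,0,0,-0.22,0,0,-30,0.0,0,0,-0.22,0,0,-35.5,0.0,0,0,-0.22,0,0,-35.5])

```text
time_s: 10.38
tool_pos: [0.5615, 0.0633, 0.2542]
tool_rot: [-0.0, 0.096, 0.995, -0.0]
ft_force: [0.7, 0.4, 0.3]
grip_width: -0.0
grip_force: 0.0
```

```bash
cat >> h.py <<'E'
C=np.array([.566,.058,0.]); YAW=np.radians(-11.); B=R.from_euler('z',YAW)
def box(p): return B.inv().apply(np.array(p)-C)
def unbox(p): return B.apply(np.array(p))+C
E
python3 - <<'E'
from obs import *
print("box",box(s["tool_pos"]))
for c in("wrist","top","scene"):
  a,d=cams.capture(c); cv2.imwrite(f"pics/a_{c}.png",a)
  for n in("cup","lunchbox","lid_hinge","lid_front","catch","hasp_hinge","hasp_end"):
    print(c,n,[(np.round(x["at"],4).tolist(),(1000*box(x["at"])).round(0).tolist(),round(x["p"],2)) for x in cams.pinpoint(c,n) if .43<x["at"][0]<.68 and 0<x["at"][1]<.1])
E
```

```text
10.375 [ 0.471  0.307 -0.772  1.765  0.232  1.163  1.007] [0.5615 0.0633 0.2542] [[-0.981, 0.192, -0.0], [0.192, 0.981, -0.0], [0.0, -0.0, -1.0]] -1.0429405896581474e-05 0.0 [0.7 0.4 0.3]
box [-0.00538409  0.00433978  0.25421478]
wrist cup [([0.5689, 0.0568, 0.0069], [3.0, -1.0, 7.0], 0.66)]
wrist lunchbox []
wrist lid_hinge [([0.625, 0.0469, 0.0611], [60.0, 0.0, 61.0], 0.78)]
wrist lid_front [([0.5683, 0.0574, 0.0069], [2.0, -0.0, 7.0], 0.36)]
wrist catch []
wrist hasp_hinge [([0.4962, 0.0678, 0.0751], [-70.0, -4.0, 75.0], 0.85)]
wrist hasp_end [([0.4592, 0.0772, 0.149], [-109.0, -2.0, 149.0], 0.65)]
top cup [([0.4598, 0.0749, 0.1507], [-107.0, -4.0, 151.0], 0.43)]
top lunchbox [([0.5656, 0.0544, -0.0012], [0.0, -4.0, -1.0], 0.8)]
top lid_hinge []
top lid_front []
top catch []
top hasp_hinge [([0.4997, 0.0695, 0.0762], [-67.0, -1.0, 76.0], 0.46)]
top hasp_end [([0.4591, 0.0766, 0.1485], [-108.0, -2.0, 149.0], 0.41)]
scene cup []
scene lunchbox [([0.567, 0.0574, 0.0023], [1.0, -0.0, 2.0], 0.75)]
scene lid_hinge [([0.628, 0.0426, 0.062], [64.0, -3.0, 62.0], 0.61)]
scene lid_front [([0.6288, 0.0484, 0.1905], [63.0, 3.0, 191.0], 0.98)]
scene catch []
scene hasp_hinge [([0.5001, 0.0746, 0.0769], [-68.0, 4.0, 77.0], 0.48)]
scene hasp_end [([0.463, 0.08, 0.1474], [-105.0, 2.0, 147.0], 0.49)]
```

View pics/a_wrist.png

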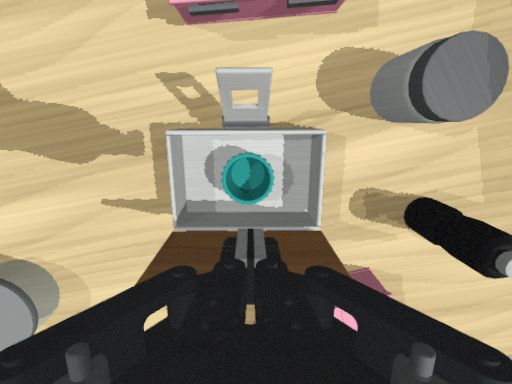

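The cup stands at (248,178) in the wrist view, upright inside the steel box. The hasp is at (245,95) and the lid is upright below it. Going behind the lid, off-centre to avoid the staple.

Emit:
arm_command(motion=[0,-0.05,-0.022,0,0,0,0,0,-0.1,-0.044,0,0,0,0,0,-0.1,-0.044,0,0,0,0,0,-0.1,-0.044,0,0,0,0,0,-0.1,-0.044,0.04,0,0,0,0,-0.1,-0.044,0.08,0,0,0,0,-0.1,-0.044,0.08,0,0,0,0,-0.1,-0.044,0.08,0,0,0])

```text
time_s: 12.58
tool_pos: [0.652, 0.0024, 0.1762]
tool_rot: [0.001, 0.095, 0.995, 0.0]
ft_force: [0.7, -0.0, 1.1]
grip_width: -0.0001
grip_force: 0.0
```

```bash
python3 - <<'E'
from obs import *
p=box(s["tool_pos"])*1000; print("box",p.round(1))
a,d=cams.capture("scene"); cv2.imwrite("pics/b.png",cv2.resize(a[130:260,180:340],None,fx=3,fy=3))
# tip corner path: r=100; corner at tip z, x-11
for q in np.radians([90,80,70,60,50,40,30,20,10,5,0]):
  for r in (95,):
    c=np.array([60-r*np.cos(q)+8*np.sin(q), 64+r*np.sin(q)+8*np.cos(q)])
    t=c+[11,14]; print(round(np.degrees(q)), "TCP box",t.round(1),"tool shift x,z", (-(t[0]-p[0])).round(1), (-(t[1]-p[2])).round(1))
E
```

```text
12.575 [ 0.442  0.545 -0.678  1.627  0.374  1.101  1.044] [0.652  0.0024 0.1762] [[-0.982, 0.189, 0.002], [0.189, 0.982, 0.0], [-0.002, 0.001, -1.0]] -8.561431863748732e-05 0.0 [ 0.7 -0.   1.1]
box [ 95.  -38.2 176.2]
90 TCP box [ 79. 173.] tool shift x,z 16.0 3.2
80 TCP box [ 62.4 172.9] tool shift x,z 32.6 3.2
70 TCP box [ 46. 170.] tool shift x,z 49.0 6.1
60 TCP box [ 30.4 164.3] tool shift x,z 64.6 11.9
50 TCP box [ 16.1 155.9] tool shift x,z 79.0 20.2
40 TCP box [  3.4 145.2] tool shift x,z 91.7 31.0
30 TCP box [ -7.3 132.4] tool shift x,z 102.3 43.7
20 TCP box [-15.5 118. ] tool shift x,z 110.6 58.1
10 TCP box [-21.2 102.4] tool shift x,z 116.2 73.8
5 TCP box [-22.9  94.2] tool shift x,z 118.0 81.9
0 TCP box [-24.  86.] tool shift x,z 119.0 90.2
```

View pics/b.png

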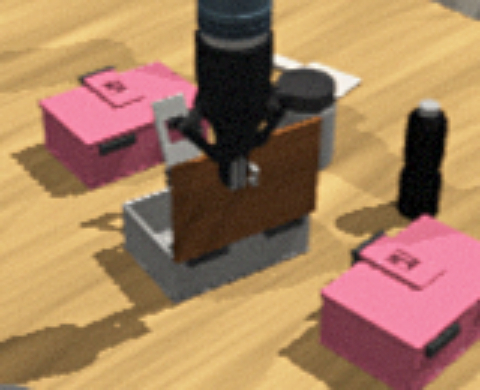

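The fingers are behind the outer face of the lid, beside the staple (at (235,170) and (252,175) in the crop). I'll push the lid along its arc.

Emit:
arm_command(motion=[0,0.008,0,0.003,0,0,0,0,0.017,0,0.003,0,0,0,0,0.025,0,0.003,0,0,0,0,0.034,0,0.004,0,0,0,0,0.042,0,0.005,0,0,0,0,0.05,0,0.007,0,0,0,0,0.058,0,0.01,0,0,0,0,0.066,0,0.013,0,0,0,0,0.073,0,0.017,0,0,0,0,0.08,0,0.022,0,0,0,0,0.08,0,0.022,0,0,0])

```text
time_s: 14.0
tool_pos: [0.5713, 0.0164, 0.1512]
tool_rot: [-0.001, 0.096, 0.995, -0.0]
ft_force: [0.3, -0.7, 0.3]
grip_width: -0.0004
grip_force: 0.0
```

```bash
python3 - <<'E'
from obs import *
p=box(s["tool_pos"])*1000; print("box",p.round(1))
a,d=cams.capture("scene")
for n in("lid_front","catch"):
    print(n,[((1000*box(x["at"])).round(0).tolist(),round(x["p"],2)) for x in cams.pinpoint("scene",n) if .43<x["at"][0]<.68 and 0<x["at"][1]<.1])
E
```

```text
14.0 [ 0.487  0.438 -0.711  1.841  0.337  0.99   1.013] [0.5713 0.0164 0.1512] [[-0.982, 0.19, -0.003], [0.19, 0.982, -0.0], [0.003, -0.001, -1.0]] -0.0003708479081083257 0.0 [ 0.3 -0.7  0.3]
box [ 13.2 -39.8 151.2]
lid_front [([-22.0, 1.0, 158.0], 0.93)]
catch [([17.0, 1.0, 142.0], 0.75)]
```

Emit:
arm_command(motion=[0,0.006,0,0.004,0,0,0,0,0.011,0,0.008,0,0,0,0,0.016,0,0.014,0,0,0,0,0.021,0,0.02,0,0,0,0,0.026,0,0.027,0,0,0,0,0.03,0,0.034,0,0,0,0,0.033,0,0.042,0,0,0,0,0.035,0,0.05,0,0,0,0,0.037,0,0.057,0,0,0,0,0.038,0,0.064,0,0,0,0,0.038,0,0.069,0,0,0,0,0.038,0,0.069,0,0,0])

```text
time_s: 15.65
tool_pos: [0.5352, 0.0237, 0.0859]
tool_rot: [-0.001, 0.096, 0.995, -0.002]
ft_force: [-8.6, -1.4, 20.1]
grip_width: 0.0003
grip_force: 10.4
```

```bash
python3 - <<'E'
from obs import *
p=box(s["tool_pos"])*1000; print("box",p.round(1))
a,d=cams.capture("scene")
for n in("lid_front","catch","hasp_end"):
    print(n,[((1000*box(x["at"])).round(0).tolist(),round(x["p"],2)) for x in cams.pinpoint("scene",n) if .43<x["at"][0]<.68 and 0<x["at"][1]<.1])
E
```

```text
15.65 [ 0.457  0.471 -0.683  1.963  0.396  0.846  0.937] [0.5352 0.0237 0.0859] [[-0.982, 0.191, -0.003], [0.191, 0.982, -0.003], [0.002, -0.003, -1.0]] 0.0003042165472931043 10.415452489396557 [-8.6 -1.4 20.1]
box [-23.7 -39.5  85.9]
lid_front [([-64.0, -0.0, 68.0], 0.7)]
catch [([-28.0, 2.0, 86.0], 0.84)]
hasp_end []
```

The lid is shut: tip at 72 mm, pressing with 20 N, catch at 86 mm. Next I lift, go round in front of the hasp and lower beside it.

Emit:
arm_command(motion=[0,0,0,-0.05,0,0,0,0,0,0,-0.1,0,0,0,0,0,0.01,-0.155,0,0,0,0,0.04,0.03,-0.155,0,0,0,0,0.08,0.054,-0.155,0,0,0,0,0.114,0.054,-0.155,0,0,0,0,0.114,0.054,-0.155,0,0,0,0,0.114,0.054,-0.155,0,0,0,0,0.114,0.054,-0.11,0,0,0,0,0.114,0.054,-0.07,0,0,0,0,0.114,0.054,-0.07,0,0,0])

```text
time_s: 17.23
tool_pos: [0.4322, 0.0973, 0.1505]
tool_rot: [-0.004, 0.096, 0.995, 0.0]
ft_force: [-0.3, 0.5, 0.3]
grip_width: -0.0001
grip_force: 0.0
```

```bash
python3 - <<'E'
from obs import *
p=box(s["tool_pos"])*1000; print("box",p.round(1))
a,d=cams.capture("scene"); cv2.imwrite("pics/c.png",cv2.resize(a[130:260,180:340],None,fx=3,fy=3))
for n in("lid_front","catch","hasp_end"):
    print(n,[((1000*box(x["at"])).round(0).tolist(),round(x["p"],2)) for x in cams.pinpoint("scene",n) if .43<x["at"][0]<.68 and 0<x["at"][1]<.1])
for q in np.radians([90,80,70,60,50,40,30,20,10,0]):
    r=68
    c=np.array([-70+r*np.cos(q)-2.5*np.sin(q), 76+r*np.sin(q)+2.5*np.cos(q)])
    t=c+[-11,14]; print(round(np.degrees(q)), "TCP box",t.round(1),"tool shift x,z", (-(t[0]-p[0])).round(1), (-(t[1]-p[2])).round(1))
E
```

```text
17.225 [ 0.498  0.206 -0.862  2.125  0.195  0.898  0.901] [0.4322 0.0973 0.1505] [[-0.981, 0.192, -0.008], [0.192, 0.981, 0.001], [0.008, -0.0, -1.0]] -5.57262325224093e-05 0.0 [-0.3  0.5  0.3]
box [-138.8   13.1  150.5]
lid_front [([-63.0, 0.0, 69.0], 0.57)]
catch [([-28.0, -1.0, 85.0], 0.59)]
hasp_end [([-108.0, 3.0, 148.0], 0.84)]
90 TCP box [-83.5 158. ] tool shift x,z -55.3 -7.5
80 TCP box [-71.7 157.4] tool shift x,z -67.2 -6.9
70 TCP box [-60.1 154.8] tool shift x,z -78.7 -4.2
60 TCP box [-49.2 150.1] tool shift x,z -89.7 0.4
50 TCP box [-39.2 143.7] tool shift x,z -99.6 6.8
40 TCP box [-30.5 135.6] tool shift x,z -108.3 14.9
30 TCP box [-23.4 126.2] tool shift x,z -115.5 24.4
20 TCP box [-18.  115.6] tool shift x,z -120.9 34.9
10 TCP box [-14.5 104.3] tool shift x,z -124.4 46.3
0 TCP box [-13.   92.5] tool shift x,z -125.8 58.0
```

View pics/c.png

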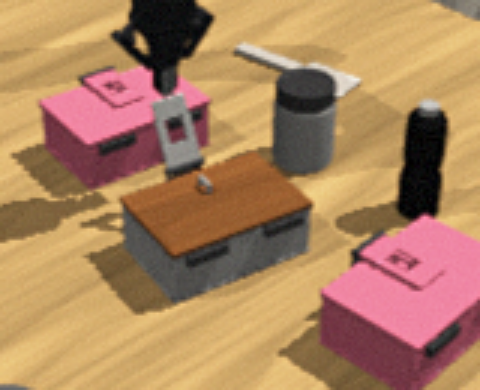

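The lid lies flat with the staple up at (205,183). The hasp is raised at (178,130) with the fingers just in front of it at (165,80). Now pushing the hasp over.

Emit:
arm_command(motion=[0,-0.015,0,0,0,0,0,0,-0.025,0,0,0,0,0,0,-0.035,0,-0.002,0,0,0,0,-0.045,0,-0.005,0,0,0,0,-0.055,0,-0.007,0,0,0,0,-0.064,0,-0.007,0,0,0,0,-0.073,0,-0.006,0,0,0,0,-0.082,0,-0.003,0,0,0,0,-0.091,0,0.001,0,0,0,0,-0.1,0,0.006,0,0,0,0,-0.108,0,0.014,0,0,0,0,-0.108,0,0.014,0,0,0])

```text
time_s: 18.92
tool_pos: [0.5405, 0.0774, 0.1385]
tool_rot: [-0.0, 0.096, 0.995, 0.0]
ft_force: [-0.0, 0.6, 0.5]
grip_width: 0.0
grip_force: 0.0
```

```bash
python3 - <<'E'
from obs import *
p=box(s["tool_pos"])*1000; print("box",p.round(1))
a,d=cams.capture("scene"); cv2.imwrite("pics/d.png",cv2.resize(a[130:260,180:340],None,fx=3,fy=3))
for n in("lid_front","catch","hasp_end"):
    print(n,[((1000*box(x["at"])).round(0).tolist(),round(x["p"],2)) for x in cams.pinpoint("scene",n) if .43<x["at"][0]<.68 and 0<x["at"][1]<.1])
E
```

```text
18.925 [ 0.429  0.423 -0.765  1.91   0.356  0.95   0.875] [0.5405 0.0774 0.1385] [[-0.982, 0.191, -0.001], [0.191, 0.982, 0.0], [0.001, 0.0, -1.0]] 1.0006380364431324e-05 0.0 [-0.   0.6  0.5]
box [-28.7  14.2 138.5]
lid_front [([-65.0, -1.0, 69.0], 0.6)]
catch [([-29.0, -2.0, 86.0], 0.67)]
hasp_end [([-5.0, 2.0, 131.0], 0.63), ([-70.0, -1.0, 75.0], 0.58), ([-29.0, -2.0, 86.0], 0.37)]
```

View pics/d.png

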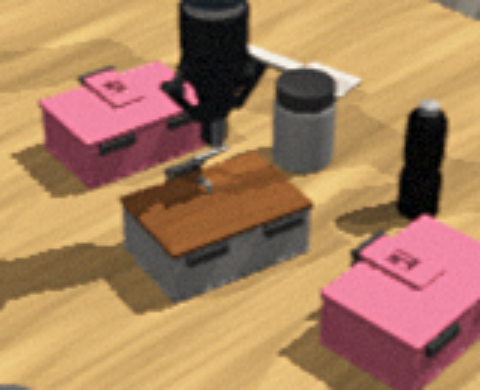

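The hasp is over at about 40°: its end is at (215,155) in the crop and the fingers are on its outer face. Continuing down, with the fingers moving out to the solid end.

Emit:
arm_command(motion=[0,-0.006,0,0.004,0,0,0,0,-0.012,0,0.009,0,0,0,0,-0.018,0,0.014,0,0,0,0,-0.024,0,0.019,0,0,0,0,-0.029,0,0.025,0,0,0,0,-0.033,0,0.032,0,0,0,0,-0.035,0,0.039,0,0,0,0,-0.035,0,0.045,0,0,0,0,-0.035,0,0.049,0,0,0,0,-0.035,0,0.05,0,0,0,0,-0.035,0,0.05,0,0,0])

```text
time_s: 20.5
tool_pos: [0.5748, 0.0711, 0.0921]
tool_rot: [0.0, 0.096, 0.995, -0.001]
ft_force: [-5.1, -1.4, 15.8]
grip_width: -0.0
grip_force: 7.6
```

```bash
python3 - <<'E'
from obs import *
p=box(s["tool_pos"])*1000; print("box",p.round(1))
a,d=cams.capture("scene")
for n in("lid_front","catch","hasp_end"):
    print(n,[((1000*box(x["at"])).round(0).tolist(),round(x["p"],2)) for x in cams.pinpoint("scene",n) if .43<x["at"][0]<.68 and 0<x["at"][1]<.1])
E
```

```text
20.5 [ 0.377  0.541 -0.705  1.857  0.442  0.905  0.842] [0.5748 0.0711 0.0921] [[-0.982, 0.191, 0.0], [0.191, 0.982, -0.002], [-0.001, -0.002, -1.0]] -3.162632353956235e-05 7.583573448937386 [-5.1 -1.4 15.8]
box [ 6.2 14.5 92.1]
lid_front [([-64.0, 0.0, 72.0], 0.91)]
catch [([-26.0, -0.0, 86.0], 0.98), ([-63.0, 0.0, 67.0], 0.55)]
hasp_end [([-30.0, -0.0, 85.0], 0.58), ([13.0, 2.0, 76.0], 0.56)]
```

Hasp flat: the tip is at 78 mm, exactly the flat leaf's top, and it presses with 16 N. Retreating straight up and checking.

Emit:
arm_command(motion=[0,0,0,-0.04,0,0,0,0,0,0,-0.09,0,0,0,0,0,0,-0.15,0,0,0,0,0,0,-0.16,0,0,0,0,0,0,-0.16,0,0,0,0,0,0,-0.16,0,0,0])

```text
time_s: 21.45
tool_pos: [0.573, 0.0705, 0.247]
tool_rot: [-0.002, 0.096, 0.995, -0.001]
ft_force: [0.1, -0.7, -0.5]
grip_width: -0.0001
grip_force: 0.0
```

```bash
python3 - <<'E'
from obs import *
a,d=cams.capture("scene")
b,d2=cams.capture("wrist")
for c in("scene","wrist"):
 for n in("lid_front","catch","hasp_end"):
    print(c,n,[((1000*box(x["at"])).round(0).tolist(),round(x["p"],2)) for x in cams.pinpoint(c,n) if .43<x["at"][0]<.68 and 0<x["at"][1]<.1])
cv2.imwrite("pics/e.png",np.hstack([cv2.resize(a[130:260,180:340],(400,325)),cv2.resize(b,(400,325))]))
E
```

```text
21.45 [ 0.473  0.353 -0.804  1.74   0.273  1.169  0.969] [0.573  0.0705 0.247 ] [[-0.982, 0.191, -0.004], [0.191, 0.982, -0.001], [0.004, -0.001, -1.0]] -0.0001302960170426829 0.0 [ 0.1 -0.7 -0.5]
scene lid_front [([-68.0, 2.0, 71.0], 0.84)]
scene catch [([-28.0, 2.0, 84.0], 0.62)]
scene hasp_end [([14.0, -2.0, 73.0], 0.75)]
wrist lid_front []
wrist catch [([-29.0, -4.0, 86.0], 0.6)]
wrist hasp_end [([14.0, -2.0, 77.0], 0.75)]
```

View pics/e.png

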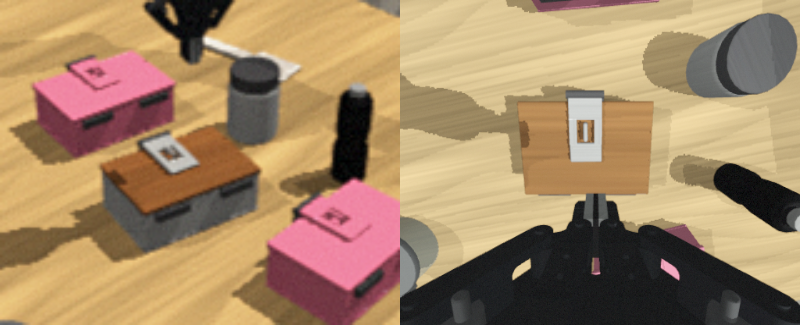

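The lid is shut and the hasp lies flat, with the staple through its slot: left (168,152), right (585,130). The arm is clear and the bystanders are in place.

```bash
python3 -c "
from plant import job
print(job.hand_in())"
```

```text
the job is handed in; nothing more can be done
None
```

The job is handed in at about 21.5 s: my last checks showed the cup standing in the lunchbox (seen just before I shut the lid), the lid shut, the hasp flat over the catch and the bystanders not visibly moved, but the hand-in returned no verdict.

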